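# Check three syringe plungers and reject the stuck one

### The job

Push the plungers of the three syringes in the blue rack down through their stroke, gently, never with more than 15 N: two slide fully home, but one gets stuck part-way, which only the rise in resistance shows. Push that one only until it resists, then stand its syringe upright in the red reject box, setting it down without dropping it. Leave the two good syringes in the rack with their plungers fully home, and do not disturb the other things on the bench.

Things in the scene. Friction and masses are not known exactly. Their poses are not given: they have to be found in the camera images.
- rack: blue rack block fixed on the bench, 80 x 240 mm and 40 mm high, with three 33 mm square pockets 35 mm deep in a row along its y axis, at y = -75, 0 and +75 mm. Origin: centre of its underside. A syringe stands upright in each pocket, foot 5 mm above the bench.
- reject_box: RED open box fixed on the bench, 72 x 72 mm, 45 mm high, walls and floor 5 mm thick (62 mm clear inside). Origin: centre of its underside. Rejects stand in it. It is on the robot's left or right; a grey box of the same size is on the other side and is not for this.
- barrel_a (a point): centre (half-way up, 50 mm above its foot) of the white opaque barrel of the loose syringe that starts in the pocket y = -75 mm: 100 mm tall, about 0.13 kg with all in it, flat closed foot, z up its axis; round, 30 mm across, with a white square collar 30 x 30 mm on its top 32 mm, sides along the rack's within 0.1 rad. 65 mm stand clear of the rack. Take it from above by the collar, fingers across the row.
- pad_a: orange push pad, 22 mm across, on top of the plunger of barrel_a. Origin: centre of its top face; z up. That face is 68 mm above the barrel's centre when the plunger is fully home, 100 to 108 mm at the start. The pad is sprung (1500 N/m, 8 mm of give) in the plunger's grey cup, 28 mm across: it sinks 2 mm before a free plunger slides, at about 3 N, and comes up again when released.
- barrel_b (a point): centre (half-way up, 50 mm above its foot) of the white opaque barrel of the loose syringe that starts in the middle pocket: 100 mm tall, about 0.13 kg with all in it, flat closed foot, z up its axis; round, 30 mm across, with a white square collar 30 x 30 mm on its top 32 mm, sides along the rack's within 0.1 rad. 65 mm stand clear of the rack. Take it from above by the collar, fingers across the row.
- pad_b: orange push pad, 22 mm across, on top of the plunger of barrel_b. Origin: centre of its top face; z up. That face is 68 mm above the barrel's centre when the plunger is fully home, 100 to 108 mm at the start. The pad is sprung (1500 N/m, 8 mm of give) in the plunger's grey cup, 28 mm across: it sinks 2 mm before a free plunger slides, at about 3 N, and comes up again when released.
- barrel_c (a point): centre (half-way up, 50 mm above its foot) of the white opaque barrel of the loose syringe that starts in the pocket y = +75 mm: 100 mm tall, about 0.13 kg with all in it, flat closed foot, z up its axis; round, 30 mm across, with a white square collar 30 x 30 mm on its top 32 mm, sides along the rack's within 0.1 rad. 65 mm stand clear of the rack. Take it from above by the collar, fingers across the row.
- pad_c: orange push pad, 22 mm across, on top of the plunger of barrel_c. Origin: centre of its top face; z up. That face is 68 mm above the barrel's centre when the plunger is fully home, 100 to 108 mm at the start. The pad is sprung (1500 N/m, 8 mm of give) in the plunger's grey cup, 28 mm across: it sinks 2 mm before a free plunger slides, at about 3 N, and comes up again when released.
- syringe_a: the loose syringe of barrel_a with its plunger; origin at the centre of the barrel's foot, z up. The plunger stays where it is left. At the end stop, or where it is stuck, the push rises 1.5 N per mm of further motion until the pad's spring bottoms out at 12 N, then steeply. A stuck plunger stops 12 to 18 mm short of home (pad then 30 to 36 mm above the barrel's top), at a depth that cannot be seen.
- syringe_b: the loose syringe of barrel_b with its plunger; origin at the centre of the barrel's foot, z up. The plunger stays where it is left. At the end stop, or where it is stuck, the push rises 1.5 N per mm of further motion until the pad's spring bottoms out at 12 N, then steeply. A stuck plunger stops 12 to 18 mm short of home (pad then 30 to 36 mm above the barrel's top), at a depth that cannot be seen.
- syringe_c: the loose syringe of barrel_c with its plunger; origin at the centre of the barrel's foot, z up. The plunger stays where it is left. At the end stop, or where it is stuck, the push rises 1.5 N per mm of further motion until the pad's spring bottoms out at 12 N, then steeply. A stuck plunger stops 12 to 18 mm short of home (pad then 30 to 36 mm above the barrel's top), at a depth that cannot be seen.
- wash_bottle: bystander, to be left alone: clear bottle with red cap, 64 mm across, 150 mm tall; origin at the centre of its underside
- amber_jar: bystander, to be left alone: amber jar, 56 mm across, 75 mm tall; origin at the centre of its underside
- beaker: bystander, to be left alone: glass beaker, 70 mm across, 85 mm tall; origin at the centre of its underside
- petri_dish: bystander, to be left alone: shut glass dish, 90 mm across, 16 mm high; origin at the centre of its underside
- tip_box: bystander, to be left alone: green box, 90 x 120 x 50 mm; origin at the centre of its underside

How it is judged (in metres and radians):
At the end, for the whole second after the job is handed in: Two syringes upright in rack pockets, plungers within 3.5 mm of home; the third, its plunger pushed down to where it sticks (pad under 91 mm above barrel centre), stands at rest in the red box: within 25 mm of its centre, 0.25 rad of upright, and down on its floor within 5 mm (((z of pad_a in the frame of barrel_a below 0.091 m and horizontal distance between barrel_a and reject_box below 0.025 m and z of barrel_a in the frame of reject_box below 0.06 m and angle between barrel_a's own z axis and vertical below 0.25 rad and z of pad_b in the frame of barrel_b below 0.0715 m and z of each of barrel_b, barrel_c in the frame of rack below 0.059 m and x of barrel_b in the frame of rack between -0.01 and 0.01 m and y of barrel_b in the frame of rack between -0.09 and 0.09 m and angle between each of barrel_b, barrel_c's own z axis and vertical below 0.12 rad and z of pad_c in the frame of barrel_c below 0.0715 m and x of barrel_c in the frame of rack between -0.01 and 0.01 m and y of barrel_c in the frame of rack between -0.09 and 0.09 m and linear speed of syringe_a below 0.03 m/s) or (z of pad_a in the frame of barrel_a below 0.0715 m and z of each of barrel_a, barrel_c in the frame of rack below 0.059 m and x of barrel_a in the frame of rack between -0.01 and 0.01 m and y of barrel_a in the frame of rack between -0.09 and 0.09 m and angle between each of barrel_a, barrel_c's own z axis and vertical below 0.12 rad and z of pad_b in the frame of barrel_b below 0.091 m and horizontal distance between barrel_b and reject_box below 0.025 m and z of barrel_b in the frame of reject_box below 0.06 m and angle between barrel_b's own z axis and vertical below 0.25 rad and z of pad_c in the frame of barrel_c below 0.0715 m and x of barrel_c in the frame of rack between -0.01 and 0.01 m and y of barrel_c in the frame of rack between -0.09 and 0.09 m and linear speed of syringe_b below 0.03 m/s) or (z of pad_a in the frame of barrel_a below 0.0715 m and z of each of barrel_a, barrel_b in the frame of rack below 0.059 m and x of barrel_a in the frame of rack between -0.01 and 0.01 m and y of barrel_a in the frame of rack between -0.09 and 0.09 m and angle between each of barrel_a, barrel_b's own z axis and vertical below 0.12 rad and z of pad_b in the frame of barrel_b below 0.0715 m and x of barrel_b in the frame of rack between -0.01 and 0.01 m and y of barrel_b in the frame of rack between -0.09 and 0.09 m and z of pad_c in the frame of barrel_c below 0.091 m and horizontal distance between barrel_c and reject_box below 0.025 m and z of barrel_c in the frame of reject_box below 0.06 m and angle between barrel_c's own z axis and vertical below 0.25 rad and linear speed of syringe_c below 0.03 m/s))); the robot touches nothing.
It fails at once if a plunger pad is pushed with more than 16 N (contact force between any of pad_a, pad_b, pad_c and anything else above 16 N).
It fails at once if a syringe is dropped (falls free of the fingers faster than 0.5 m/s) ((contact force between syringe_a and the fingers below 0.05 N and linear speed of syringe_a above 0.5 m/s) or (contact force between syringe_b and the fingers below 0.05 N and linear speed of syringe_b above 0.5 m/s) or (contact force between syringe_c and the fingers below 0.05 N and linear speed of syringe_c above 0.5 m/s)).
It fails at once if a bystander (bottle, jar, beaker, dish, green box) is shifted by more than 30 mm (distance of any of wash_bottle, amber_jar, beaker, petri_dish, tip_box from where it was at the start of the episode above 0.03 m).
It also fails if it takes over 67 s, if anything falls off the work surface, if the arm or the gripper's body presses on something with over 40 N, if the wrist force passes 120 N, or if a joint passes its speed limit or range.

### The arm

A 6-joint arm with a two-finger parallel gripper is mounted at the origin on the work surface. World frame = base frame: x ahead of the robot, y to its left, z up, the work surface at z = 0. Lengths are in m, angles in degrees, forces in N, time in s.
With the tool pointing down it reaches from about 0.3 to 0.75 m from the base axis. Payload 8.5 kg.
Tool frame: the origin (TCP) lies at the very end of the fingers, on their centre line; the grasp point (between the pads) lies 19 mm behind it (env.pinch_z is the distance from the TCP to the grasp point, in m); z points along the fingers, y is the line along which they close (so a half turn about z gives the same grasp; the last joint's range is limited). The gripper opens to 85 mm and grips with 20 to 120 N. Pads are 22 mm wide; open, the fingers measure 114 mm over their backs; the gripper's body (76 mm by 85 mm) begins 54 mm behind the grasp point. The pads swing forward as they close: fully open they stand 13 mm farther back than shut.
Start: joints at [64.727, 21.807, 74.336, -0, 83.858, -12.336], TCP at [0.123, 0.536, 0.231] pointing down, gripper open.
Joint ranges: [-178.18, 178.18], [-50.72, 133.34], [12.68, 142.11], [-81.47, 261.47], [9.98, 163.14], [-165.26, 165.26]. Speed limits (degrees/s): [136.94, 136.94, 180, 180, 180, 180].

### API

Orientations are given as a 3x3 rotation matrix whose columns are the frame's x, y, z axes.
In Python, from rig import env, viewer gives the robot as it stands.
- The arm moves only by the tool drive_tool, never from a script. Its argument "series" is a list of rows, each a list of 3 entries, a list of its own where there are three numbers: the shift along the tool's x, y, z in m, then the turn about the tool's z in degrees, then the finger opening in m, from 0 to 0.0854. A call has 1 to 20 rows; each row is the pose to reach, as a shift and turn from the pose commanded when the call began, along the tool's axes at that moment; what a row does not reach only later rows make up. A row lasts 1/10 s, in which the tool goes at most 50 mm and 8.59 degrees, less where a joint would pass 70% of its speed; a pose out of reach is approached as far as the arm can. A call with a gripper value outside its range is refused whole. The fingers move at their own pace and stop on an object; "newtons" is the grip in N (left out, the last holds). Time passes only in rows, so rows that repeat a pose let the fingers close. It gives the time, the measured TCP pose, the force, the opening and the grip force at its end, in the units of the state.
- env.observe(): the state, without advancing time (a new reading comes with each control period).
- viewer.get_image(name): name is "scene" or "top" or "wrist"; returns a dict with "img" (480x640x3 uint8, red, green, blue), "depth" (480x640 float32, m along the optical axis (not along the pixel's ray), 0 where there is no reading), "camera_matrix" (3x3 intrinsics, pixels), "rvec" (rotation vector, rad) and "tvec" (3), from world to camera coordinates, as OpenCV has them. Camera axes: x right, y down, z forward; pixel columns grow to the right and rows downward; lengths in m; the calibration is good to about 2 mm. A picture is of the moment at which its call begins.
- env.close_job(): hands the job in; it is judged then, once.
The state is a dict: "time_s": time; "q": joint angles; "qvel": joint speeds; "joint_efforts": joint torques, N m; "position": TCP position; "tool_rot": TCP orientation; "ft_force": force on the tool from outside, world axes, zero at the start; "wrist_torque": the same for the moment, N m; "grip_width": finger opening in m; "gripper_force": force on a finger pad.
Only numpy, scipy, OpenCV 4.12 (cv2) and the standard library are available. Lean on these libraries where they do the work, as an engineer would, in place of code of your own. Each camera call takes 0.05 s, during which the arm holds its last target. There are 200 camera calls.

## Working session

There is one attempt and no reset: what is moved stays moved. The work goes in short steps, Python scripts to look and compute and a tool call to move; the robot and the scene stay as the last step left them, time stands still between calls to the robot, and variables do not carry over. Pictures are saved under pics/ and viewed, at most 10 in all, crops included, and the job is handed in when it is done.

Besides the shell and the picture viewer there is one more tool, called after "Request:" by a JSON object that holds its "method" and its "body". drive_tool: Moves the arm, as the interface text tells. Its arguments: {"type":"object","properties":{"series":{"type":"array"},"newtons":{"type":"number"}},"required":["series"]}

```bash
ls; mkdir -p pics
cat > h.py <<'E'
from rig import env, viewer
import numpy as np, cv2
def grab(n):
    d=viewer.get_image(n); R=cv2.Rodrigues(np.array(d["rvec"],float))[0]; t=np.array(d["tvec"],float).ravel()
    K=d["camera_matrix"]; z=d["depth"]; v,u=np.mgrid[:480,:640]
    P=np.stack([(u-K[0,2])/K[0,0]*z,(v-K[1,2])/K[1,1]*z,z],-1)
    W=(P-t)@R; W[z==0]=np.nan
    return d["img"],W
def save(n,im): cv2.imwrite(n,im[:,:,::-1])
E
python3 - <<'E'
from h import *
for n in ("top","scene"):
    im,W=grab(n); save(f"pics/{n}0.png",im); np.savez(f"{n}0.npz",im=im,W=W)
s=env.observe(); print(s["tool_rot"],s["ft_force"],s["grip_width"],s["time_s"],env.pinch_z)
E
```

```text
pics
[[-9.74612408e-01  2.23897987e-01 -5.87343144e-04]
 [ 2.23898554e-01  9.74611705e-01 -1.20935722e-03]
 [ 3.01658856e-04 -1.31015983e-03 -9.99999096e-01]] [-0.14675723  0.68139955  0.32028199] 0.08515653987297604 0.1 0.0187
```

View pics/top0.png

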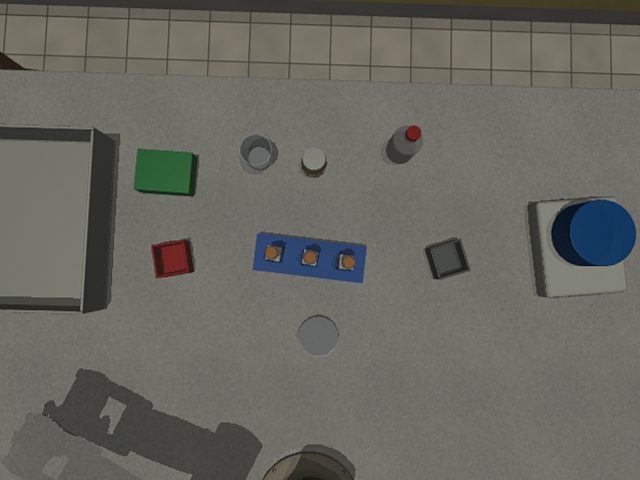

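View pics/scene0.png

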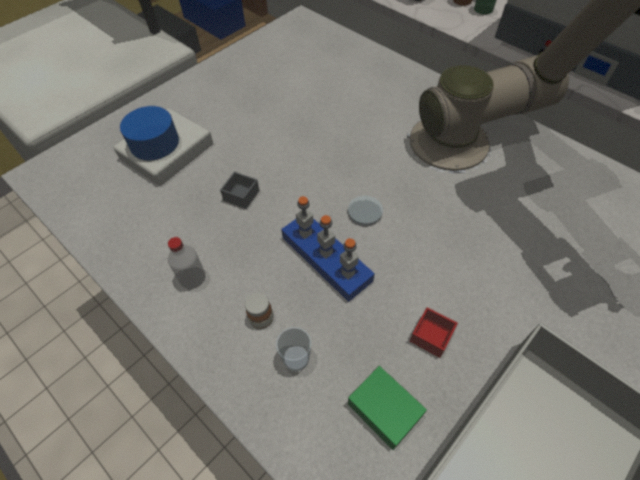

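The top view shows the blue rack at about (310,258), with orange pads at (273,252), (311,257) and (347,262). The red box is at (173,258), on the robot's left, and the grey box is on the right. The dish at (318,335) sits in front of the rack.

Run:
```python
from h import *
for n in ("top","scene"):
    d=np.load(n+"0.npz"); im,W=d["im"],d["W"]; hsv=cv2.cvtColor(im,cv2.COLOR_RGB2HSV).astype(int); H,S,V=hsv[...,0],hsv[...,1],hsv[...,2]
    ok=np.isfinite(W[...,0])&(W[...,0]<.85)&(abs(W[...,1])<.45)&(W[...,0]>.2)
    print(n)
    for nm,m in dict(blue=(H>105)&(H<125)&(S>120)&(W[...,2]>.03)&(W[...,2]<.05),red=((H<4)|(H>174))&(S>130)&(W[...,2]<.07),redrim=((H<6)|(H>172))&(S>100)&(W[...,2]>.038)&(W[...,2]<.055),orange=(H>5)&(H<18)&(S>120)&(W[...,2]>.1)).items():
        m=(m&ok).astype(np.uint8); c,l,st,ce=cv2.connectedComponentsWithStats(m)
        for i in range(1,c):
            if st[i,4]<25: continue
            P=W[l==i]; r=cv2.minAreaRect((P[:,:2]*1000).astype(np.float32))
            print(nm,st[i,4],ce[i].round(),"med",np.median(P,0).round(4),"rect",np.round(r[0],1),np.round(r[1],1),round(r[2],1),"z5/95",np.percentile(P[:,2],[5,95]).round(4))
```

```text
top
blue 3156 [309. 258.] med [0.5357 0.0107 0.0415] rect [536.   10.3] [238.3  78.7] 84.7 z5/95 [0.0384 0.0443]
red 983 [171. 258.] med [0.5262 0.3162 0.0076] rect [525.9 312.5] [70.7 75.3] 11.1 z5/95 [0.0037 0.0473]
redrim 318 [170. 259.] med [0.5249 0.3073 0.0456] rect [526.8 310.3] [71.2 72.4] 11.4 z5/95 [0.0403 0.0485]
orange 96 [271. 252.] med [0.543  0.0849 0.157 ] rect [543.1  84.9] [19.2 19.4] 1.8 z5/95 [0.1532 0.1596]
orange 94 [310. 257.] med [0.5355 0.01   0.1634] rect [535.4   9.8] [19.1 19.2] 1.7 z5/95 [0.1549 0.1653]
orange 94 [348. 261.] med [ 0.5289 -0.0637  0.1594] rect [528.9 -64.1] [19.  19.3] 44.8 z5/95 [0.1563 0.1621]
scene
blue 1821 [328. 258.] med [0.5525 0.0346 0.0413] rect [536.   13.4] [237.7  80.2] 84.5 z5/95 [0.0364 0.0441]
red 866 [434. 331.] med [0.518  0.3117 0.0079] rect [525.5 311.9] [70.  68.6] 10.9 z5/95 [0.0042 0.0473]
redrim 336 [434. 330.] med [0.537  0.3146 0.0453] rect [524.8 311.8] [72.1 70.3] 10.9 z5/95 [0.0392 0.0486]
orange 61 [303. 200.] med [ 0.5299 -0.0609  0.1595] rect [529.1 -61.1] [17.3 18.1] 47.8 z5/95 [0.1543 0.1619]
orange 66 [325. 220.] med [0.5366 0.013  0.1631] rect [536.2  12.5] [16.5 19.8] 13.1 z5/95 [0.1574 0.1655]
orange 75 [350. 243.] med [0.5439 0.0875 0.1566] rect [542.7  86.7] [18.4 18.7] 46.8 z5/95 [0.152  0.1583]
```

Request:
{"method": "drive_tool", "body": {"series": [[[-0.51,-0.345,0],82.4,0],[[-0.51,-0.345,0],82.4,0],[[-0.51,-0.345,0],82.4,0],[[-0.51,-0.345,0],82.4,0],[[-0.51,-0.345,0],82.4,0],[[-0.51,-0.345,0],82.4,0],[[-0.51,-0.345,0],82.4,0],[[-0.51,-0.345,0],82.4,0],[[-0.51,-0.345,0],82.4,0],[[-0.51,-0.345,0],82.4,0],[[-0.51,-0.345,0],82.4,0],[[-0.51,-0.345,0],82.4,0],[[-0.51,-0.345,0],82.4,0],[[-0.51,-0.345,0],82.4,0],[[-0.51,-0.345,0],82.4,0],[[-0.51,-0.345,0],82.4,0],[[-0.51,-0.345,0],82.4,0],[[-0.51,-0.345,0],82.4,0]], "newtons": 40}}

```text
time_s: 1.9
position: [0.5425, 0.0864, 0.2316]
tool_rot: [[0.092, 0.996, 0.0], [0.996, -0.092, 0.0], [0.0, 0.0, -1.0]]
ft_force: [0.3, -0.6, -0.7]
grip_width: 0.0
gripper_force: 0.0
```

Request:
{"method": "drive_tool", "body": {"series": [[[0,0,0.04],0,0],[[0,0,0.062],0,0],[[0,0,0.068],0,0],[[0,0,0.071],0,0],[[0,0,0.074],0,0],[[0,0,0.077],0,0],[[0,0,0.079],0,0],[[0,0,0.081],0,0],[[0,0,0.083],0,0],[[0,0,0.085],0,0],[[0,0,0.086],0,0],[[0,0,0.086],0,0],[[0,0,0.086],0,0]]}}

```text
time_s: 3.2
position: [0.543, 0.0856, 0.1453]
tool_rot: [[0.093, 0.996, 0.0], [0.996, -0.093, -0.0], [-0.0, 0.0, -1.0]]
ft_force: [1.0, 0.0, 2.9]
grip_width: -0.0002
gripper_force: 1.2
```

Request:
{"method": "drive_tool", "body": {"series": [[[0,0,0.002],0,0],[[0,0,0.004],0,0],[[0,0,0.006],0,0],[[0,0,0.008],0,0],[[0,0,0.008],0,0],[[0,0,0.008],0,0],[[0,0,0.008],0,0]]}}

```text
time_s: 3.9
position: [0.5429, 0.0856, 0.1373]
tool_rot: [[0.093, 0.996, -0.0], [0.996, -0.093, -0.0], [-0.0, -0.0, -1.0]]
ft_force: [0.9, 0.5, 1.9]
grip_width: -0.0001
gripper_force: 1.0
```

Request:
{"method": "drive_tool", "body": {"series": [[[0,0,0.001],0,0],[[0,0,0.002],0,0],[[0,0,0.002],0,0],[[0,0,0.002],0,0],[[0,0,0.002],0,0]]}}

```text
time_s: 4.4
position: [0.543, 0.0856, 0.1353]
tool_rot: [[0.093, 0.996, 0.0], [0.996, -0.093, -0.0], [-0.0, 0.0, -1.0]]
ft_force: [1.3, -0.7, 1.8]
grip_width: 0.0002
gripper_force: 1.2
```

Request:
{"method": "drive_tool", "body": {"series": [[[0,0,0.001],0,0],[[0,0,0.002],0,0],[[0,0,0.003],0,0],[[0,0,0.003],0,0],[[0,0,0.003],0,0]]}}

```text
time_s: 4.9
position: [0.5429, 0.0856, 0.1323]
tool_rot: [[0.093, 0.996, -0.0], [0.996, -0.093, 0.0], [-0.0, -0.0, -1.0]]
ft_force: [-0.3, -0.7, 2.6]
grip_width: 0.0001
gripper_force: 1.2
```

Request:
{"method": "drive_tool", "body": {"series": [[[0,0,0.001],0,0],[[0,0,0.002],0,0],[[0,0,0.002],0,0],[[0,0,0.002],0,0]]}}

```text
time_s: 5.3
position: [0.5429, 0.0856, 0.1303]
tool_rot: [[0.093, 0.996, -0.0], [0.996, -0.093, -0.0], [-0.0, -0.0, -1.0]]
ft_force: [0.6, -0.1, 2.6]
grip_width: -0.0
gripper_force: 1.2
```

Request:
{"method": "drive_tool", "body": {"series": [[[0,0,0.002],0,0],[[0,0,0.0035],0,0],[[0,0,0.0035],0,0],[[0,0,0.0035],0,0],[[0,0,0.0035],0,0]]}}

```text
time_s: 5.8
position: [0.5429, 0.0856, 0.1268]
tool_rot: [[0.093, 0.996, -0.0], [0.996, -0.093, -0.0], [-0.0, -0.0, -1.0]]
ft_force: [-0.4, 0.2, 1.9]
grip_width: -0.0002
gripper_force: 1.1
```

Request:
{"method": "drive_tool", "body": {"series": [[[0,0,0.002],0,0],[[0,0,0.004],0,0],[[0,0,0.006],0,0],[[0,0,0.007],0,0],[[0,0,0.007],0,0],[[0,0,0.007],0,0]]}}

```text
time_s: 6.4
position: [0.5431, 0.0856, 0.12]
tool_rot: [[0.093, 0.996, 0.0], [0.996, -0.093, -0.0], [0.0, 0.0, -1.0]]
ft_force: [1.8, -0.0, 4.7]
grip_width: -0.0002
gripper_force: 2.3
```

Request:
{"method": "drive_tool", "body": {"series": [[[0,0,0.001],0,0],[[0,0,0.002],0,0],[[0,0,0.002],0,0],[[0,0,0.002],0,0]]}}

```text
time_s: 6.8
position: [0.5433, 0.0856, 0.1183]
tool_rot: [[0.093, 0.996, 0.001], [0.996, -0.093, -0.0], [0.0, 0.001, -1.0]]
ft_force: [0.1, -0.0, 7.2]
grip_width: 0.0002
gripper_force: 3.5
```

Request:
{"method": "drive_tool", "body": {"series": [[[0,0,-0.03],0,0],[[0,0,-0.06],0,0],[[-0.025,0,-0.06],0,0],[[-0.075,0,-0.06],0,0],[[-0.075,0,-0.06],0,0],[[-0.075,0,-0.05],0,0],[[-0.075,0,-0.045],0,0],[[-0.075,0,-0.041],0,0],[[-0.075,0,-0.038],0,0],[[-0.075,0,-0.035],0,0],[[-0.075,0,-0.032],0,0],[[-0.075,0,-0.029],0,0],[[-0.075,0,-0.027],0,0],[[-0.075,0,-0.027],0,0],[[-0.075,0,-0.027],0,0]]}}

```text
time_s: 8.3
position: [0.536, 0.0109, 0.1448]
tool_rot: [[0.093, 0.996, -0.0], [0.996, -0.093, 0.0], [0.0, -0.0, -1.0]]
ft_force: [-1.3, 1.3, 2.3]
grip_width: 0.0
gripper_force: 1.0
```

Request:
{"method": "drive_tool", "body": {"series": [[[0,0,0.002],0,0],[[0,0,0.004],0,0],[[0,0,0.006],0,0],[[0,0,0.0075],0,0],[[0,0,0.0075],0,0],[[0,0,0.0075],0,0]]}}

```text
time_s: 8.9
position: [0.536, 0.0109, 0.1373]
tool_rot: [[0.093, 0.996, -0.0], [0.996, -0.093, 0.0], [0.0, -0.0, -1.0]]
ft_force: [-0.5, 0.5, 2.4]
grip_width: -0.0
gripper_force: 1.1
```

Request:
{"method": "drive_tool", "body": {"series": [[[0,0,0.001],0,0],[[0,0,0.002],0,0],[[0,0,0.0025],0,0],[[0,0,0.0025],0,0],[[0,0,0.0025],0,0]]}}

```text
time_s: 9.4
position: [0.5359, 0.0109, 0.1348]
tool_rot: [[0.093, 0.996, -0.0], [0.996, -0.093, 0.0], [0.0, -0.0, -1.0]]
ft_force: [-0.2, -0.2, 2.0]
grip_width: 0.0001
gripper_force: 1.3
```

Request:
{"method": "drive_tool", "body": {"series": [[[0,0,0.001],0,0],[[0,0,0.002],0,0],[[0,0,0.0025],0,0],[[0,0,0.0025],0,0],[[0,0,0.0025],0,0]]}}

```text
time_s: 9.9
position: [0.536, 0.0109, 0.1323]
tool_rot: [[0.093, 0.996, -0.0], [0.996, -0.093, -0.0], [-0.0, -0.0, -1.0]]
ft_force: [-0.2, -0.2, 1.7]
grip_width: 0.0001
gripper_force: 1.2
```

Request:
{"method": "drive_tool", "body": {"series": [[[0,0,0.001],0,0],[[0,0,0.002],0,0],[[0,0,0.0025],0,0],[[0,0,0.0025],0,0],[[0,0,0.0025],0,0]]}}

```text
time_s: 10.4
position: [0.536, 0.0109, 0.1298]
tool_rot: [[0.093, 0.996, -0.0], [0.996, -0.093, 0.0], [0.0, -0.0, -1.0]]
ft_force: [-0.9, 0.4, 1.9]
grip_width: -0.0
gripper_force: 1.2
```

B is free too, so I'll take it home in two steps.

Request:
{"method": "drive_tool", "body": {"series": [[[0,0,0.002],0,0],[[0,0,0.0035],0,0],[[0,0,0.0035],0,0],[[0,0,0.0035],0,0]]}}

```text
time_s: 10.8
position: [0.5359, 0.0109, 0.1262]
tool_rot: [[0.093, 0.996, -0.0], [0.996, -0.093, 0.0], [0.0, -0.0, -1.0]]
ft_force: [-0.4, 1.2, 2.6]
grip_width: -0.0002
gripper_force: 1.1
```

Request:
{"method": "drive_tool", "body": {"series": [[[0,0,0.002],0,0],[[0,0,0.004],0,0],[[0,0,0.006],0,0],[[0,0,0.008],0,0],[[0,0,0.008],0,0],[[0,0,0.008],0,0]]}}

```text
time_s: 11.4
position: [0.5362, 0.0109, 0.1186]
tool_rot: [[0.093, 0.996, 0.001], [0.996, -0.093, -0.0], [-0.0, 0.001, -1.0]]
ft_force: [0.6, 0.6, 6.4]
grip_width: -0.0001
gripper_force: 3.3
```

Request:
{"method": "drive_tool", "body": {"series": [[[0,0,-0.03],0,0],[[0,0,-0.06],0,0],[[-0.025,0,-0.06],0,0],[[-0.0745,0,-0.06],0,0],[[-0.0745,0,-0.06],0,0],[[-0.0745,0,-0.05],0,0],[[-0.0745,0,-0.045],0,0],[[-0.0745,0,-0.041],0,0],[[-0.0745,0,-0.038],0,0],[[-0.0745,0,-0.035],0,0],[[-0.0745,0,-0.032],0,0],[[-0.0745,0,-0.029],0,0],[[-0.0745,0,-0.027],0,0],[[-0.0745,0,-0.027],0,0],[[-0.0745,0,-0.027],0,0]]}}

```text
time_s: 12.9
position: [0.5291, -0.0633, 0.1453]
tool_rot: [[0.093, 0.996, 0.0], [0.996, -0.093, -0.0], [-0.0, 0.0, -1.0]]
ft_force: [0.0, 0.1, 2.2]
grip_width: -0.0003
gripper_force: 1.0
```

B is home. A should be the stuck one, so I'll feel for its stop.

Request:
{"method": "drive_tool", "body": {"series": [[[0,0,0.002],0,0],[[0,0,0.004],0,0],[[0,0,0.006],0,0],[[0,0,0.0075],0,0],[[0,0,0.0075],0,0],[[0,0,0.0075],0,0]]}}

```text
time_s: 13.5
position: [0.529, -0.0632, 0.1378]
tool_rot: [[0.093, 0.996, -0.0], [0.996, -0.093, 0.0], [0.0, -0.0, -1.0]]
ft_force: [-1.2, -0.4, 2.2]
grip_width: -0.0
gripper_force: 1.1
```

Request:
{"method": "drive_tool", "body": {"series": [[[0,0,0.001],0,0],[[0,0,0.002],0,0],[[0,0,0.0025],0,0],[[0,0,0.0025],0,0],[[0,0,0.0025],0,0]]}}

```text
time_s: 14.0
position: [0.5291, -0.0633, 0.1355]
tool_rot: [[0.093, 0.996, 0.0], [0.996, -0.093, -0.0], [-0.0, 0.0, -1.0]]
ft_force: [0.4, -0.3, 4.0]
grip_width: 0.0001
gripper_force: 2.4
```

Request:
{"method": "drive_tool", "body": {"series": [[[0,0,0.001],0,0],[[0,0,0.0015],0,0],[[0,0,0.0015],0,0],[[0,0,0.0015],0,0]]}}

```text
time_s: 14.4
position: [0.5293, -0.0633, 0.1342]
tool_rot: [[0.093, 0.996, 0.001], [0.996, -0.093, -0.0], [-0.0, 0.001, -1.0]]
ft_force: [-0.1, 1.1, 7.6]
grip_width: -0.0
gripper_force: 3.4
```

Request:
{"method": "drive_tool", "body": {"series": [[[0,0,-0.03],0,0],[[0,0,-0.071],0,0.08],[[0,0,-0.071],0,0.08],[[0,0,-0.071],0,0.08],[[0,0,-0.071],0,0.08],[[0,0,-0.071],0,0.08],[[0,0,-0.071],0,0.08]], "newtons": 30}}

```text
time_s: 15.1
position: [0.5288, -0.0632, 0.204]
tool_rot: [[0.093, 0.996, -0.002], [0.996, -0.093, 0.001], [0.0, -0.002, -1.0]]
ft_force: [0.0, 0.7, 0.9]
grip_width: 0.0798
gripper_force: 0.0
```

Run:
```python
from h import *
im,W=grab("wrist"); im2,_=grab("scene"); save("pics/w1.png",np.hstack([cv2.resize(im,(400,300)),cv2.resize(im2[150:390,200:520],(400,300))]))
s=env.observe(); print(s["position"],s["grip_width"])
hsv=cv2.cvtColor(im,cv2.COLOR_RGB2HSV); H,S=hsv[...,0],hsv[...,1]
m=((H>5)&(H<18)&(S>120)&(W[...,2]>.1)).astype(np.uint8); c,l,st,ce=cv2.connectedComponentsWithStats(m)
for i in range(1,c):
    if st[i,4]>100: P=W[l==i]; print(ce[i].round(),np.median(P,0).round(4),cv2.minAreaRect((P[:,:2]*1000).astype(np.float32)))
```

```text
[ 0.52892119 -0.06320574  0.20429944] 0.08012481807017893
[321.   7.] [0.5414 0.0784 0.1234] ((540.706298828125, 79.38239288330078), (9.832210540771484, 21.184444427490234), 77.96014404296875)
[321. 132.] [0.5353 0.011  0.1237] ((535.0438232421875, 10.86680793762207), (21.40825080871582, 21.859481811523438), 35.62820816040039)
[321. 254.] [ 0.5284 -0.0624  0.1391] ((527.8703002929688, -63.45552444458008), (21.60573387145996, 22.510671615600586), 87.3324966430664)
```

View pics/w1.png

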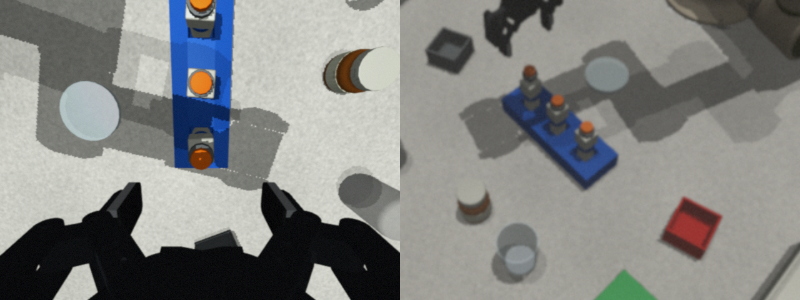

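The wrist view shows pad A centred between the open fingers at (201,157). Pads B and C measure z=0.1235, which is home, and A stands at 0.139. Next I descend and grip the collar.

Request:
{"method": "drive_tool", "body": {"series": [[[0,0,0.05],0,0.07],[[0,0,0.09],0,0.07],[[0,0,0.11],0,0.07],[[0,0,0.122],0,0.07],[[0,0,0.128],0,0.07],[[0,0,0.131],0,0.07],[[0,0,0.131],0,0.07]]}}

```text
time_s: 15.9
position: [0.5294, -0.0634, 0.0744]
tool_rot: [[0.093, 0.996, 0.001], [0.996, -0.093, -0.0], [-0.0, 0.001, -1.0]]
ft_force: [-0.2, -0.0, -0.3]
grip_width: 0.0697
gripper_force: 0.0
```

Request:
{"method": "drive_tool", "body": {"series": [[[0,0,0],0,0.05],[[0,0,0],0,0.04],[[0,0,0],0,0.035],[[0,0,0],0,0.02],[[0,0,0],0,0.02],[[0,0,0],0,0.02],[[0,0,0],0,0.02],[[0,0,0],0,0.02]]}}

```text
time_s: 16.7
position: [0.529, -0.0633, 0.0743]
tool_rot: [[0.093, 0.996, 0.0], [0.996, -0.093, -0.0], [-0.0, 0.0, -1.0]]
ft_force: [-0.6, 0.5, 5.4]
grip_width: 0.0299
gripper_force: 31.4
```

Request:
{"method": "drive_tool", "body": {"series": [[[0,0,-0.005],0,0.02],[[0,0,-0.015],0,0.02],[[0,0,-0.03],0,0.02],[[0,0,-0.05],0,0.02],[[0,0,-0.075],0,0.02],[[0,0,-0.1],0,0.02],[[0,0,-0.125],0,0.02],[[0,0,-0.145],0,0.02],[[0,0,-0.155],0,0.02],[[0,0,-0.155],0,0.02],[[0,0,-0.155],0,0.02]]}}

```text
time_s: 17.8
position: [0.5287, -0.0631, 0.228]
tool_rot: [[0.093, 0.996, -0.001], [0.996, -0.093, 0.0], [0.0, -0.001, -1.0]]
ft_force: [0.1, 0.1, -2.0]
grip_width: 0.0297
gripper_force: 30.8
```

Run:
```python
from h import *
im,W=grab("wrist"); im2,_=grab("scene"); save("pics/w2.png",np.hstack([cv2.resize(im,(400,300)),cv2.resize(im2[100:340,200:520],(400,300))]))
```

```text
(no output)
```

View pics/w2.png

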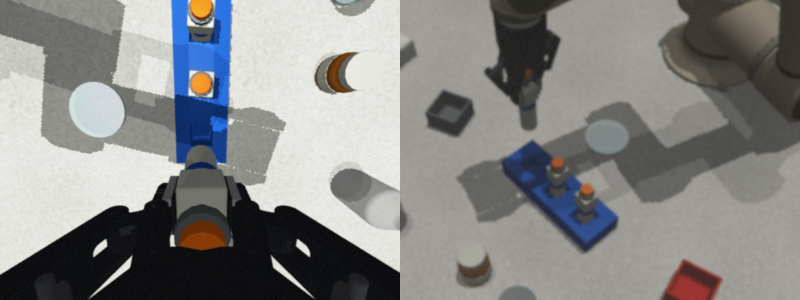

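The syringe is held upright between the fingers in both views, and its pocket at (201,135) is empty. I'll carry it over the red box.

Request:
{"method": "drive_tool", "body": {"series": [[[0.01,0,0],0,0.02],[[0.03,-0.002,0],0,0.02],[[0.06,-0.005,0],0,0.02],[[0.09,-0.008,0],0,0.02],[[0.12,-0.011,0],0,0.02],[[0.15,-0.014,0],0,0.02],[[0.18,-0.017,0],0,0.02],[[0.21,-0.02,0],0,0.02],[[0.24,-0.023,0],0,0.02],[[0.27,-0.026,0],0,0.02],[[0.3,-0.029,0],0,0.02],[[0.33,-0.032,0],0,0.02],[[0.355,-0.035,0],0,0.02],[[0.368,-0.037,0],0,0.02],[[0.373,-0.038,0],0,0.02],[[0.373,-0.038,0],0,0.02],[[0.373,-0.038,0],0,0.02]]}}

```text
time_s: 19.6
position: [0.526, 0.3108, 0.2288]
tool_rot: [[0.094, 0.996, -0.0], [0.996, -0.094, -0.0], [-0.0, -0.0, -1.0]]
ft_force: [0.6, -0.2, -1.6]
grip_width: 0.0297
gripper_force: 30.8
```

Request:
{"method": "drive_tool", "body": {"series": [[[0,0,0.02],0,0.02],[[0,0,0.05],0,0.02],[[0,0,0.08],0,0.02],[[0,0,0.105],0,0.02],[[0,0,0.125],0,0.02],[[0,0,0.138],0,0.02],[[0,0,0.145],0,0.02],[[0,0,0.149],0,0.02],[[0,0,0.149],0,0.02],[[0,0,0.149],0,0.02]]}}

```text
time_s: 20.6
position: [0.5263, 0.3118, 0.0806]
tool_rot: [[0.093, 0.996, 0.001], [0.996, -0.093, 0.0], [0.001, 0.001, -1.0]]
ft_force: [-0.1, -0.8, -1.1]
grip_width: 0.0297
gripper_force: 30.7
```

Request:
{"method": "drive_tool", "body": {"series": [[[0,0,0.001],0,0.02],[[0,0,0.002],0,0.02],[[0,0,0.003],0,0.02],[[0,0,0.004],0,0.02],[[0,0,0.004],0,0.02]]}}

```text
time_s: 21.1
position: [0.5258, 0.3117, 0.0757]
tool_rot: [[0.093, 0.996, -0.0], [0.996, -0.093, -0.0], [-0.0, -0.0, -1.0]]
ft_force: [0.9, 0.0, -1.6]
grip_width: 0.0297
gripper_force: 30.7
```

Request:
{"method": "drive_tool", "body": {"series": [[[0,0,0.001],0,0.02],[[0,0,0.0015],0,0.02],[[0,0,0.0015],0,0.02],[[0,0,0.0015],0,0.02]]}}

```text
time_s: 21.5
position: [0.5259, 0.3117, 0.0743]
tool_rot: [[0.093, 0.996, 0.0], [0.996, -0.093, 0.0], [0.0, 0.0, -1.0]]
ft_force: [-0.3, 0.1, -1.2]
grip_width: 0.0299
gripper_force: 30.8
```

Request:
{"method": "drive_tool", "body": {"series": [[[0,0,0.0005],0,0.02],[[0,0,0.001],0,0.02],[[0,0,0.001],0,0.02],[[0,0,0.001],0,0.02]]}}

```text
time_s: 21.9
position: [0.526, 0.3119, 0.0743]
tool_rot: [[0.093, 0.996, 0.001], [0.996, -0.093, 0.001], [0.001, 0.001, -1.0]]
ft_force: [-2.2, -0.0, 6.9]
grip_width: 0.0296
gripper_force: 31.7
```

It's down on the floor with 6.9 N of contact, so I release it.

Request:
{"method": "drive_tool", "body": {"series": [[[0,0,-0.0005],0,0.028],[[0,0,-0.0005],0,0.031],[[0,0,-0.0005],0,0.035],[[0,0,-0.0005],0,0.045],[[0,0,-0.0005],0,0.065],[[0,0,-0.0005],0,0.065],[[0,0,-0.0005],0,0.065]]}}

```text
time_s: 22.6
position: [0.5259, 0.3117, 0.0738]
tool_rot: [[0.093, 0.996, -0.0], [0.996, -0.093, -0.0], [-0.0, -0.0, -1.0]]
ft_force: [0.3, 0.0, 0.3]
grip_width: 0.0652
gripper_force: 0.0
```

Request:
{"method": "drive_tool", "body": {"series": [[[0,0,-0.01],0,0.065],[[0,0,-0.04],0,0.065],[[0,0,-0.08],0,0.065],[[0,0,-0.12],0,0.065],[[0,0,-0.15],0,0.065],[[-0.04,0,-0.15],0,0.065],[[-0.08,0,-0.15],0,0.065],[[-0.08,0,-0.15],0,0.065],[[-0.08,0,-0.15],0,0.065]]}}

```text
time_s: 23.5
position: [0.5186, 0.2316, 0.2247]
tool_rot: [[0.094, 0.996, 0.001], [0.996, -0.094, 0.001], [0.001, 0.001, -1.0]]
ft_force: [-0.3, 0.8, 0.1]
grip_width: 0.0649
gripper_force: 0.0
```

Run:
```python
from h import *
im,W=grab("wrist"); im2,W2=grab("scene"); save("pics/w3.png",np.hstack([cv2.resize(im,(400,300)),cv2.resize(im2[150:450,200:600],(400,300))]))
for n,i,w in (("wrist",im,W),("scene",im2,W2)):
    hsv=cv2.cvtColor(i,cv2.COLOR_RGB2HSV); H,S=hsv[...,0],hsv[...,1]
    m=((H>5)&(H<18)&(S>120)&(w[...,2]>.1)).astype(np.uint8); c,l,st,ce=cv2.connectedComponentsWithStats(m)
    for k in range(1,c):
        if st[k,4]>25: print(n,ce[k].round(),np.median(w[l==k],0).round(4))
```

```text
wrist [321. 122.] [0.5258 0.3118 0.1393]
wrist [365. 391.] [0.5405 0.096  0.1198]
scene [326. 230.] [0.536  0.0134 0.1236]
scene [349. 251.] [0.5432 0.0878 0.1237]
scene [444. 309.] [0.5271 0.3124 0.1396]
```

View pics/w3.png

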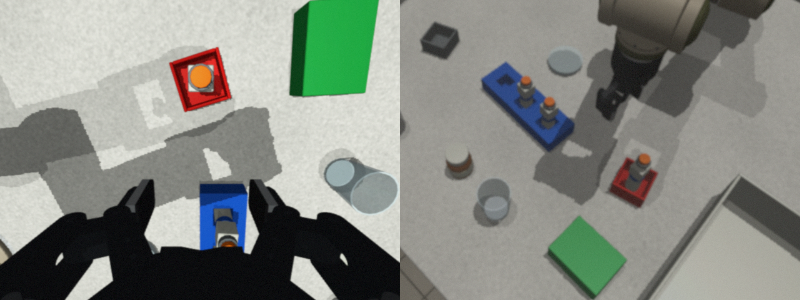

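The stuck syringe stands upright in the middle of the red box (pad at (201,78) in the wrist view). The two good ones are in the rack with their pads home, and the robot is clear of everything.

```bash
python3 -c "
from rig import env
print(env.close_job())"
```

```text
the job is handed in; nothing more can be done
None
```

The job is handed in (no verdict came back): syringe A stuck about 16 mm short of home and now stands upright in the red box, while B and C are in the rack with plungers fully home; the highest push reading was 7.6 N, taking about 24 s.

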